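Tip the pine post onto the drill plate and press it home against the fence

ROBOT

A 6-joint arm with a two-finger parallel gripper is mounted at the origin on the work surface. World frame = base frame: x ahead of the robot, y to its left, z up, the work surface at z = 0. Lengths are in m, angles in rad, forces in N, time in s.
With the tool pointing down it reaches from about 0.425 to 0.95 m from the base axis. Payload 3.5 kg.
Tool frame: the origin (TCP) lies on the centre line of the jaws, within the pads' length; the fingertips stand 17 mm ahead of it and the grasp point (between the pads) lies 2 mm behind it; z points along the fingers, y is the line along which they close (so a half turn about z gives the same grasp; the last joint's range is limited). The gripper opens to 85 mm and grips with 20 to 120 N. Pads are 22 mm wide; open, the fingers measure 114 mm over their backs; the gripper's body (76 mm by 85 mm) begins 54 mm behind the grasp point. The pads swing forward as they close: fully open they stand 13 mm farther back than shut.
Start: joints at [1.097, 0.286, 1.577, -0, 1.279, -0.15], TCP at [0.215, 0.64, 0.218] pointing down, gripper open.
Joint ranges: [-2.77, 2.77], [-0.9, 2.22], [0.21, 2.48], [-1.53, 4.67], [0.24, 2.81], [-2.84, 2.84]. Speed limits (rad/s): [2.79, 2.79, 3.14, 3.14, 3.14, 3.14].

INTERFACE

Orientations are given as a unit quaternion [x, y, z, w].
In Python, from plant import ctrl gives the robot as it stands. The module is installed in compiled form; this text tells all that it offers.
- The arm moves only by the tool drive_tool, never from a script. Its argument "moves" is a list of rows, each a list of 3 entries, a list of its own where there are three numbers: the turn, a rotation vector about the tool's x, y, z in rad, then the shift along the tool's x, y, z in m, then the finger opening in m, from 0 to 0.0854. A call has 1 to 5 rows; each row shifts and turns the commanded pose from where the row before left it, along the tool's axes as they then stand; what a row does not reach is not made up. A row lasts 1/8 s, in which the tool goes at most 62.5 mm and 10.7 degrees, less where a joint would pass 70% of its speed; a pose out of reach is approached as far as the arm can. A call with a gripper value outside its range is refused whole. The fingers move at their own pace and stop on an object; "grip_force" is the grip in N (left out, the last holds). Time passes only in rows, so rows that do not move let the fingers close. It gives the time, the measured TCP pose, the force, the opening and the grip force at its end, in the units of the state.
- ctrl.get_state(): the state, without advancing time (a new reading comes with each control period).
- ctrl.read_camera(name): name is "scene" or "top" or "wrist"; returns a dict with "image" (480x640x3 uint8, red, green, blue), "fx", "fy", "cx", "cy" (pixels), "R" (3x3) and "t" (3): a world point X has camera coordinates R X + t. Camera axes: x right, y down, z forward; pixel columns grow to the right and rows downward; lengths in m; the calibration is good to about 2 mm. A picture is of the moment at which its call begins. There is no depth.
- ctrl.sign_off(): hands the job in; it is judged then, once.
The state is a dict: "time": time; "qpos": joint angles; "dq": joint speeds; "joint_efforts": joint torques, N m; "eef_pos": TCP position; "tcp_rot": TCP orientation; "contact_force": force on the tool from outside, world axes, zero at the start; "wrist_torque": the same for the moment, N m; "opening": opening from 0.0 (shut) to 1.0 (fully open); "finger_force": force on a finger pad.
Only numpy, scipy, OpenCV 4.12 (cv2) and the standard library are available. Lean on these libraries where they do the work, as an engineer would, in place of code of your own. Each camera call takes 0.05 s, during which the arm holds its last target. There are 200 camera calls.

TASK

The pine post offcut stands on end on the bench, too fat to grip. Slide it upright, gently, until its foot rests against the edge of the steel drill plate that faces it, then push high on it so that it tips over that edge and lies along the plate, and finally push it from its foot end until its other end is home and flush against the steel fence, pressing it there firmly for a moment before letting go. The pine is soft, so never shove it hard, and leave the other things on the bench where they are.

Things in the scene. Friction and masses are not known exactly. Their poses are not given: they have to be found in the camera images.
- block: planed pine post offcut, 90 x 90 mm, 150 mm long, standing on end on the bench; 0.4 to 0.9 kg, waxed (friction about 0.3), too wide to grip. Origin: centre of its foot end; z runs from foot to top, x and y are normal to its sides, x within 0.2 rad of the plate's x at the start. Soft: a push over 20 N dents it. Lying on the plate, its centre line is 65 mm above the bench.
- block_top (a point): centre of the post's top end face, 150 mm along z from block; the end that comes to the fence. Its axes are the post's. Sliding the post takes 1 to 3 N, tipping it over the plate's edge from near its top 2 to 4 N (it falls by itself once tilted about 40 degrees); pressing it home with 13 to 16 N for half a second is right. Both stops are rigid: creep onto them at about 10 mm/s.
- plate: fixed dark steel drill plate with holes, 280 mm (x) by 340 mm (y), 20 mm thick, flat on the bench. Origin: centre of its underside; x points from the edge facing the standing post (x = -140 mm) to the fence: the way to push and tip. At the start the post stands 35 to 95 mm off that edge, up to 35 mm to either side of the plate's x axis.
- fence: fixed rigid steel fence bar across the plate, 200 mm long (y), 25 mm thick, 40 mm high, standing on the plate. Origin: bottom middle of its working face (20 mm above the bench); x is normal to that face and points into the fence, away from the post. Up to 0.08 rad askew to the plate.
- vise: bystander, to be left alone: small cast drill vise, 140 x 60 x 52 mm, lying on the plate beside the path; origin at the centre of its underside.
- chuck_key: bystander, to be left alone: T-shaped steel drill chuck key, 70 x 40 x 19 mm, lying on the plate behind the fence; origin at the centre of its underside.
- tape: bystander, to be left alone: black tape measure, 70 x 36 x 64 mm, standing on the bench beside the plate's near corner; origin at the centre of its underside.
- board: bystander, to be left alone: grooved pine board, 260 x 120 x 20 mm, flat on the bench; origin at the centre of its underside.
- rule: bystander, to be left alone: folded white rule, 30 x 235 x 16 mm, flat on the bench; origin at the centre of its underside.
- cordless: bystander, to be left alone: cordless drill standing on its battery foot, 120 x 70 mm foot, 187 mm tall; origin at the centre of its underside.
- battery: bystander, to be left alone: spare black tool battery, 110 x 70 x 63 mm, on the bench; origin at the centre of its underside.
- jar: bystander, to be left alone: glass jar of 70 mm diameter, 90 mm tall, steel cap; origin at the centre of its underside.

How it is judged:
By the outcome, as a careful person would: the job done as asked, in the order asked, and still so for the second after the job is handed in, with the robot touching nothing.
It also fails if it takes over 70 s, if anything falls off the work surface, if the arm or the gripper's body presses on something with over 40 N, if the wrist force passes 120 N, or if a joint passes its speed limit or range.

## Working session

There is one attempt and no reset: what is moved stays moved. The work goes in short steps, Python scripts to look and compute and a tool call to move; the robot and the scene stay as the last step left them, time stands still between calls to the robot, and variables do not carry over. Pictures are saved under pics/ and viewed, at most 10 in all, crops included, and the job is handed in when it is done.

Besides the shell and the picture viewer there is one more tool, called after "Emit:" as name(argument=value, ...) on one line, values as JSON. drive_tool: Moves the arm, as the interface text tells. Its arguments: {"type":"object","properties":{"moves":{"type":"array","items":{"type":"array"}},"grip_force":{"type":"number"}},"required":["moves"]}

```bash
mkdir -p pics
python3 - <<'E'
from plant import ctrl
import cv2,numpy as np,pickle
for n in("scene","top"):
    c=ctrl.read_camera(n); cv2.imwrite(f"pics/{n}0.png",c["image"][:,:,::-1]); pickle.dump(c,open(n+".pkl","wb"))
    print(n,c["fx"],c["fy"],c["cx"],c["cy"],np.round(c["R"],4).tolist(),np.round(c["t"],4))
s=ctrl.get_state();print({k:np.round(v,3).tolist() for k,v in s.items()})
E
```

```text
scene 558.8864206936107 558.8864206936107 314.943305891873 244.44420896821447 [[0.3675, 0.93, -0.0015], [0.765, -0.3032, -0.5682], [-0.5289, 0.2077, -0.8229]] [-0.1756 -0.3682  1.6153]
top 482.82611073455513 482.82611073455513 316.01066482450983 245.634106946013 [[0.0077, -0.9999, 0.009], [-0.9974, -0.0083, -0.0713], [0.0714, -0.0084, -0.9974]] [-0.0442  0.5452  1.3494]
{'time': 0.1, 'qpos': [1.097, 0.287, 1.578, 0.0, 1.279, -0.15], 'dq': [0.0, -0.003, -0.001, -0.001, 0.002, 0.001], 'joint_efforts': [0.001, -40.73, -29.37, -0.0, 0.003, 0.0], 'eef_pos': [0.214, 0.639, 0.217], 'tcp_rot': [0.161, 0.987, -0.001, -0.0], 'contact_force': [-1.062, -0.352, -0.189], 'wrist_torque': [0.003, 0.011, 0.049], 'finger_force': 0.0, 'opening': 1.001}
```

View pics/scene0.png

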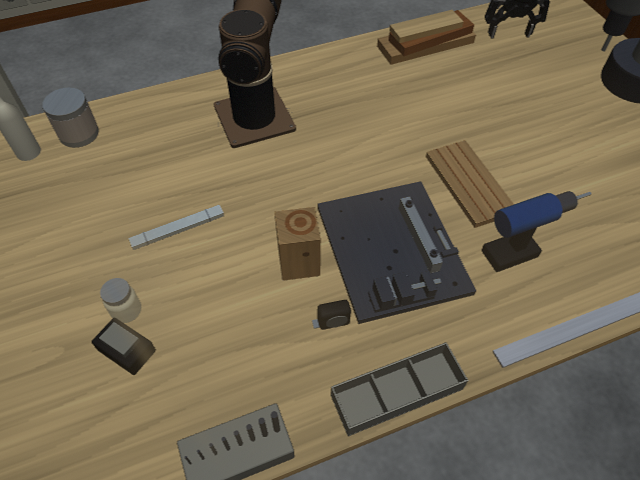

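View pics/top0.png

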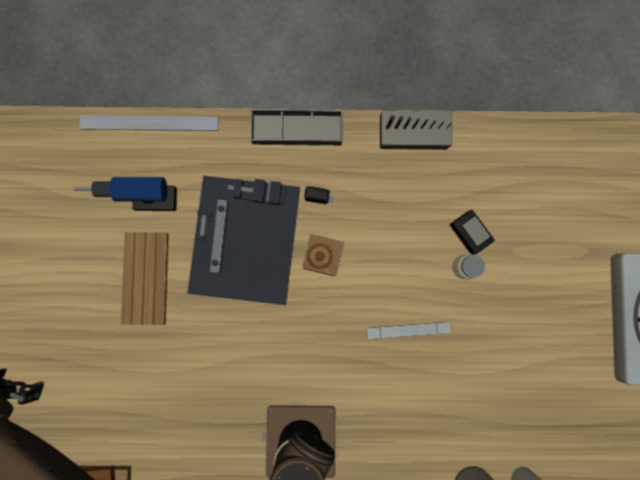

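The scene and top views show the post at about (323,255) in the top view, right of the plate. The plate corners are near (204,177), (299,187), (286,304) and (188,293), with the fence face near x=225. The vise is at the top of the plate and the tape at (317,195). The push direction is roughly image left, which is world +y.

Run:
```python
import cv2,pickle
c=pickle.load(open("top.pkl","rb"))["image"][:,:,::-1]
cv2.imwrite("pics/top_c.png",cv2.resize(c[165:315,180:360],None,fx=4,fy=4,interpolation=cv2.INTER_CUBIC))
c=pickle.load(open("scene.pkl","rb"))["image"][:,:,::-1]
cv2.imwrite("pics/scene_c.png",cv2.resize(c[175:330,265:480],None,fx=3.6,fy=3.6,interpolation=cv2.INTER_CUBIC))
```

```text
(no output)
```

View pics/top_c.png

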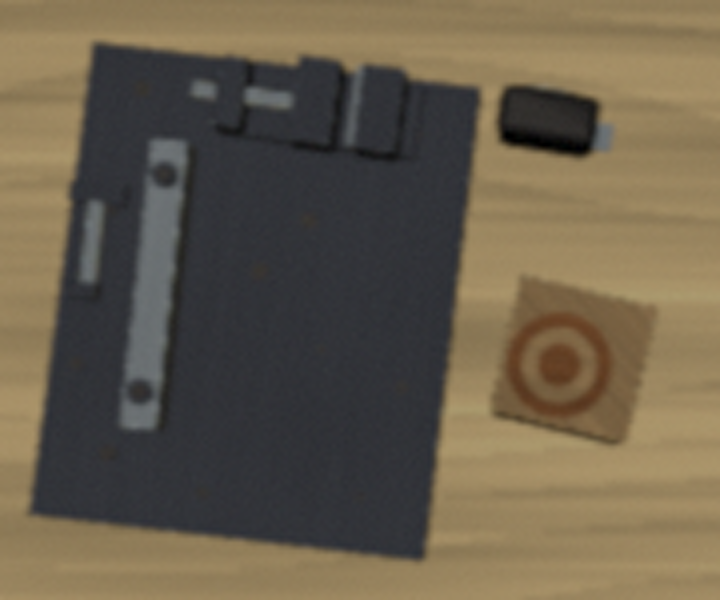

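View pics/scene_c.png

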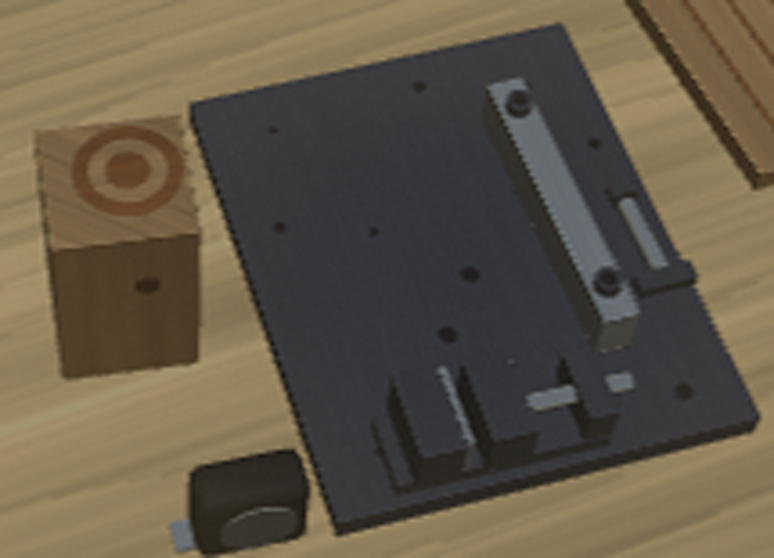

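The crop pixels I read off, used in the script below:
- **Top view, plate:** (95,43), (481,88), (424,559), (32,514).
- **Top view, fence working edge:** (189,142) to (160,430).
- **Top view, post top:** (522,276), (657,307), (622,440), (493,411).
- **Scene view:** the post top and plate corners too.

```bash
cat > h.py <<'E'
import numpy as np,pickle
def ray(c,uv,z):
    R=np.array(c["R"]);t=np.array(c["t"]);o=-R.T@t
    d=R.T@np.array([(uv[0]-c["cx"])/c["fx"],(uv[1]-c["cy"])/c["fy"],1]);return o+d*(z-o[2])/d[2]
E
python3 - <<'E'
from h import *
T=pickle.load(open("top.pkl","rb"));S=pickle.load(open("scene.pkl","rb"))
tp=lambda l,z:np.array([ray(T,(u/4+180-.4,v/4+165-.4),z)[:2] for u,v in l])
sp=lambda l,z:np.array([ray(S,(u/3.6+265-.4,v/3.6+175-.4),z)[:2] for u,v in l])
def rep(n,a):
    print(n,np.round(a,4).tolist(),"mean",np.round(a.mean(0),4))
    d=np.roll(a,-1,0)-a;print("   len",np.round(np.hypot(*d.T),3),"ang",np.round(np.arctan2(d[:,1],d[:,0]),3))
rep("plateT",tp([(95,43),(481,88),(424,559),(32,514)],.02))
rep("plateS",sp([(338,523),(190,103),(562,25),(758,418)],.02))
rep("blkT",tp([(522,276),(657,307),(622,440),(493,411)],.15))
rep("blkS",sp([(35,130),(182,117),(198,235),(50,250)],.15))
rep("footS",sp([(62,378),(198,362)],0))
rep("fenceT",tp([(149,139),(189,142),(160,430),(120,428)],.06))
rep("fenceS",sp([(487,90),(603,321)],.06))
rep("viseT",tp([(408,70),(404,158)],.07))
rep("tapeT",tp([(503,87),(598,95),(595,153),(500,145)],.064))
E
```

```text
plateT [[0.7443, 0.2838], [0.7144, 0.0077], [0.3795, 0.0443], [0.4089, 0.3198]] mean [0.5618 0.1639]
   len [0.278 0.337 0.277 0.337] ang [-1.679  3.033  1.464 -0.107]
plateS [[0.7152, 0.0086], [0.3785, 0.0459], [0.4104, 0.3214], [0.7453, 0.2838]] mean [0.5624 0.1649]
   len [0.339 0.277 0.337 0.277] ang [ 3.031  1.455 -0.112 -1.68 ]
blkT [[0.5671, -0.0233], [0.5479, -0.1101], [0.4624, -0.0881], [0.4803, -0.0055]] mean [ 0.5144 -0.0567]
   len [0.089 0.088 0.084 0.089] ang [-1.789  2.889  1.358 -0.202]
blkS [[0.4604, -0.089], [0.4841, -0.0017], [0.5699, -0.0255], [0.5479, -0.1102]] mean [ 0.5156 -0.0566]
   len [0.09  0.089 0.087 0.09 ] ang [ 1.305 -0.271 -1.825  2.904]
footS [[0.545, -0.1097], [0.5662, -0.0232]] mean [ 0.5556 -0.0664]
   len [0.089 0.089] ang [ 1.33  -1.811]
fenceT [[0.6687, 0.2357], [0.6669, 0.2081], [0.4679, 0.2238], [0.469, 0.2511]] mean [0.5681 0.2297]
   len [0.028 0.2   0.027 0.2  ] ang [-1.637  3.063  1.529 -0.077]
fenceS [[0.4721, 0.2251], [0.6656, 0.2093]] mean [0.5688 0.2172]
   len [0.194 0.194] ang [-0.081  3.06 ]
viseT [[0.7167, 0.0568], [0.6555, 0.0587]] mean [0.6861 0.0577]
   len [0.061 0.061] ang [ 3.109 -0.032]
tapeT [[0.7066, -0.0087], [0.7016, -0.0745], [0.6611, -0.0726], [0.6661, -0.007]] mean [ 0.6839 -0.0407]
   len [0.066 0.041 0.066 0.041] ang [-1.646  3.096  1.495 -0.042]
```

```bash
cat >> h.py <<'E'
from scipy.spatial.transform import Rotation as Ro
from scipy.optimize import least_squares
C=np.array([.562,.1645]);PS=1.462
PX=np.array([np.cos(PS),np.sin(PS)]);PY=np.array([-PX[1],PX[0]])
def pose(xp,yp,z,tilt,yaw=PS):
    p=C+xp*PX+yp*PY; x=np.array([np.cos(yaw),np.sin(yaw),0]);zz=np.array([0,0,-1.])
    return np.r_[p,z],Ro.from_matrix(np.c_[x,np.cross(zz,x),zz])*Ro.from_rotvec([0,tilt,0])
def run(p,R,turn,sh):  # shift along axes as they stand, then turn
    return p+R.apply(sh),R*Ro.from_rotvec(turn)
def rows(p,R,p1,R1,n):
    w=(R.inv()*R1).as_rotvec()/n
    def end(s):
        q,Q=p,R
        for _ in range(n):q,Q=run(q,Q,w,s)
        return q
    s=least_squares(lambda s:end(s)-p1,np.zeros(3)).x
    q,Q=p,R;path=[]
    for _ in range(n):q,Q=run(q,Q,w,s);path.append(q)
    return w,s,np.array(path)
def cur():
    from plant import ctrl
    s=ctrl.get_state();return np.array(s["eef_pos"]),Ro.from_quat(s["tcp_rot"]),s
def plan(xp,yp,z,tilt,n,yaw=PS):
    p,R,s=cur();w,sh,path=rows(p,R,*pose(xp,yp,z,tilt,yaw),n)
    print("turn",np.round(w,4),"shift",np.round(sh,5),"n",n);return path
def where():
    p,R,s=cur();d=p[:2]-C;m=R.as_matrix()
    print("t",s["time"],"x'y'z",np.round([d@PX,d@PY,p[2]],4),"yaw",np.round(np.arctan2(-m[0,1],m[1,1])if 0 else np.arctan2(m[0,1],-m[1,1]),4),"tilt",np.round(np.arctan2(np.r_[PX,0]@m[:,2],-m[2,2]),3),"F",np.round(s["contact_force"],2))
E
python3 - <<'E'
from h import *
where()
print(np.round(plan(-.34,.023,.28,0,20),3)[::3].tolist())
print(np.round(plan(-.36,.023,.25,.6,25),3)[::4].tolist())
E
```

```text
t 0.1 x'y'z [0.4343 0.3971 0.217 ] yaw 2.8178 tilt -0.002 F [-1.06 -0.35 -0.19]
turn [-0.0001  0.0001  0.0678] shift [-0.04489 -0.01203 -0.00313] n 20
[[0.253, 0.614, 0.22], [0.358, 0.522, 0.23], [0.442, 0.411, 0.239], [0.501, 0.285, 0.249], [0.534, 0.15, 0.258], [0.539, 0.011, 0.267], [0.516, -0.127, 0.277]]
turn [-0.0163  0.0202  0.0525] shift [-0.03501 -0.00973 -0.01248] n 25
[[0.245, 0.619, 0.23], [0.354, 0.52, 0.271], [0.443, 0.398, 0.296], [0.505, 0.257, 0.306], [0.536, 0.107, 0.301], [0.534, -0.045, 0.282], [0.5, -0.191, 0.25]]
```

Emit:
drive_tool(moves=[[[0,0,0.068],[-0.045,-0.012,-0.004],0.04],[[0,0,0.068],[-0.045,-0.012,-0.004],0.04],[[0,0,0.068],[-0.045,-0.012,-0.004],0.04],[[0,0,0.068],[-0.045,-0.012,-0.004],0.04],[[0,0,0.068],[-0.045,-0.012,-0.004],0.04]])

```text
time: 0.72
eef_pos: [0.3897, 0.4857, 0.2377]
tcp_rot: [0.327, 0.945, -0.0, -0.0]
contact_force: [-0.4, 0.9, 0.1]
opening: 0.471
finger_force: 0.0
```

Emit:
drive_tool(moves=[[[0,0,0.068],[-0.045,-0.012,-0.004],0.04],[[0,0,0.068],[-0.045,-0.012,-0.004],0.04],[[0,0,0.068],[-0.045,-0.012,-0.004],0.04],[[0,0,0.068],[-0.045,-0.012,-0.004],0.04],[[0,0,0.068],[-0.045,-0.012,-0.004],0.04]])

```text
time: 1.35
eef_pos: [0.5024, 0.2832, 0.2578]
tcp_rot: [0.482, 0.876, -0.0, -0.0]
contact_force: [0.1, 0.5, -0.4]
opening: 0.467
finger_force: 0.0
```

Emit:
drive_tool(moves=[[[0,0,0.068],[-0.045,-0.012,-0.004],0.04],[[0,0,0.068],[-0.045,-0.012,-0.004],0.04],[[0,0,0.068],[-0.045,-0.012,-0.004],0.04],[[0,0,0.068],[-0.045,-0.012,-0.004],0.04],[[0,0,0.068],[-0.045,-0.012,-0.004],0.04]])

```text
time: 1.98
eef_pos: [0.5412, 0.0548, 0.2779]
tcp_rot: [0.623, 0.782, -0.0, -0.0]
contact_force: [0.5, 0.2, -0.0]
opening: 0.471
finger_force: 0.0
```

Emit:
drive_tool(moves=[[[0,0,0.068],[-0.045,-0.012,-0.004],0.04],[[0,0,0.068],[-0.045,-0.012,-0.004],0.04],[[0,0,0.068],[-0.045,-0.012,-0.004],0.04],[[0,0,0.068],[-0.045,-0.012,-0.004],0.04],[[0,0,0.068],[-0.045,-0.012,-0.004],0.04]])

```text
time: 2.6
eef_pos: [0.5016, -0.1734, 0.2979]
tcp_rot: [0.747, 0.665, -0.0, -0.0]
contact_force: [0.5, -0.5, 0.2]
opening: 0.469
finger_force: 0.0
```

Run:
```python
from h import *
where()
print(cur()[2]["qpos"])
print(np.round(plan(-.36,.023,.2,.6,5),3).tolist())
```

```text
t 2.6 x'y'z [-0.3425  0.0233  0.2979] yaw 1.4555 tilt 0.0 F [ 0.49 -0.54  0.18]
[-5.24182971e-01 -8.71211241e-02  1.83560838e+00  4.52497986e-05
  1.39399701e+00 -4.08931632e-01]
turn [ 0.0002  0.1199 -0.0013] shift [-0.00817  0.0001   0.01844] n 5
[[0.501, -0.182, 0.279], [0.5, -0.187, 0.26], [0.5, -0.191, 0.24], [0.5, -0.192, 0.22], [0.5, -0.191, 0.2]]
```

Emit:
drive_tool(moves=[[[0,0.12,-0.001],[-0.008,0,0.018],0.04],[[0,0.12,-0.001],[-0.008,0,0.018],0.04],[[0,0.12,-0.001],[-0.008,0,0.018],0.04],[[0,0.12,-0.001],[-0.008,0,0.018],0.04],[[0,0.12,-0.001],[-0.008,0,0.018],0.04]])

```text
time: 3.22
eef_pos: [0.5003, -0.1895, 0.2021]
tcp_rot: [0.711, 0.638, 0.222, -0.198]
contact_force: [-0.3, 0.2, 1.2]
opening: 0.475
finger_force: 0.0
```

Run:
```python
from h import *
where()
print(cur()[2]["qpos"])
print(np.round(plan(-.33,.023,.06,.6,4),3).tolist())
```

```text
t 3.225 x'y'z [-0.3586  0.0229  0.2021] yaw 1.4617 tilt 0.604 F [-0.27  0.16  1.21]
[-0.78110949  0.1596822   1.84542848  0.46148071  1.54397326 -0.78212034]
turn [ 0.0004 -0.0009  0.0002] shift [-1.423e-02 -6.000e-05  3.334e-02] n 4
[[0.501, -0.182, 0.167], [0.502, -0.175, 0.131], [0.503, -0.168, 0.096], [0.503, -0.161, 0.06]]
```

Emit:
drive_tool(moves=[[[0,0,0],[-0.0142,0,0.0333],0.04],[[0,0,0],[-0.0142,0,0.0333],0.04],[[0,0,0],[-0.0142,0,0.0333],0.04],[[0,0,0],[-0.0142,0,0.0333],0.04],[[0,0,0],[0,0,0],0.04]])

```text
time: 3.85
eef_pos: [0.5014, -0.1588, 0.0579]
tcp_rot: [0.711, 0.637, 0.22, -0.201]
contact_force: [-0.5, -0.2, -0.5]
opening: 0.468
finger_force: 0.0
```

Emit:
drive_tool(moves=[[[0,0,0],[0.0041,0,0.0028],0.04],[[0,0,0],[0.0041,0,0.0028],0.04],[[0,0,0],[0.0041,0,0.0028],0.04],[[0,0,0],[0.0041,0,0.0028],0.04],[[0,0,0],[0.0041,0,0.0028],0.04]])

```text
time: 4.47
eef_pos: [0.5065, -0.1361, 0.0611]
tcp_rot: [0.711, 0.638, 0.22, -0.197]
contact_force: [0.7, 0.2, 0.1]
opening: 0.462
finger_force: 0.0
```

Run:
```python
from h import *
import cv2
from plant import ctrl
where()
c=ctrl.read_camera("scene"); cv2.imwrite("pics/s1.png",cv2.resize(c["image"][150:350,220:480,::-1],None,fx=3,fy=3,interpolation=cv2.INTER_CUBIC))
```

```text
t 4.475 x'y'z [-0.3048  0.0225  0.0611] yaw 1.4626 tilt 0.6 F [0.69 0.24 0.11]
```

View pics/s1.png

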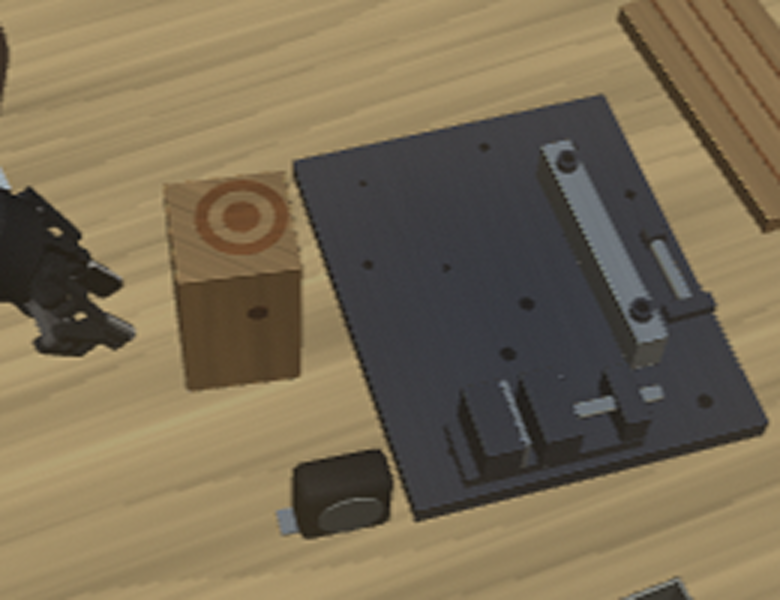

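The gripper fingertips, near (130,330), stand about 15 mm behind the post. Nothing else has moved. Next I slide it slowly.

Emit:
drive_tool(moves=[[[0,0,0],[0.0021,0,0.0014],0.04],[[0,0,0],[0.0021,0,0.0014],0.04],[[0,0,0],[0.0021,0,0.0014],0.04],[[0,0,0],[0.0021,0,0.0014],0.04],[[0,0,0],[0.0021,0,0.0014],0.04]])

```text
time: 5.15
eef_pos: [0.5078, -0.1237, 0.0609]
tcp_rot: [0.711, 0.638, 0.22, -0.197]
contact_force: [-0.1, -0.3, -0.3]
opening: 0.466
finger_force: 0.0
```

Emit:
drive_tool(moves=[[[0,0,0],[0.0021,0,0.0014],0.04],[[0,0,0],[0.0021,0,0.0014],0.04],[[0,0,0],[0.0021,0,0.0014],0.04],[[0,0,0],[0.0021,0,0.0014],0.04],[[0,0,0],[0.0021,0,0.0014],0.04]])

```text
time: 5.78
eef_pos: [0.5092, -0.1111, 0.0611]
tcp_rot: [0.711, 0.638, 0.22, -0.197]
contact_force: [0.4, 0.2, 0.2]
opening: 0.473
finger_force: 0.0
```

Emit:
drive_tool(moves=[[[0,0,0],[0.0021,0,0.0014],0.04],[[0,0,0],[0.0021,0,0.0014],0.04],[[0,0,0],[0.0021,0,0.0014],0.04],[[0,0,0],[0.0021,0,0.0014],0.04],[[0,0,0],[0.0021,0,0.0014],0.04]])

```text
time: 6.4
eef_pos: [0.5109, -0.0992, 0.0614]
tcp_rot: [0.711, 0.638, 0.22, -0.196]
contact_force: [0.6, -2.5, -0.2]
opening: 0.472
finger_force: 0.9
```

Run:
```python
from h import *
import cv2
from plant import ctrl
where()
c=ctrl.read_camera("scene"); cv2.imwrite("pics/s2.png",cv2.resize(c["image"][150:350,220:480,::-1],None,fx=3,fy=3,interpolation=cv2.INTER_CUBIC))
```

```text
t 6.4 x'y'z [-0.2677  0.0222  0.0614] yaw 1.4618 tilt 0.599 F [ 0.57 -2.48 -0.18]
```

View pics/s2.png

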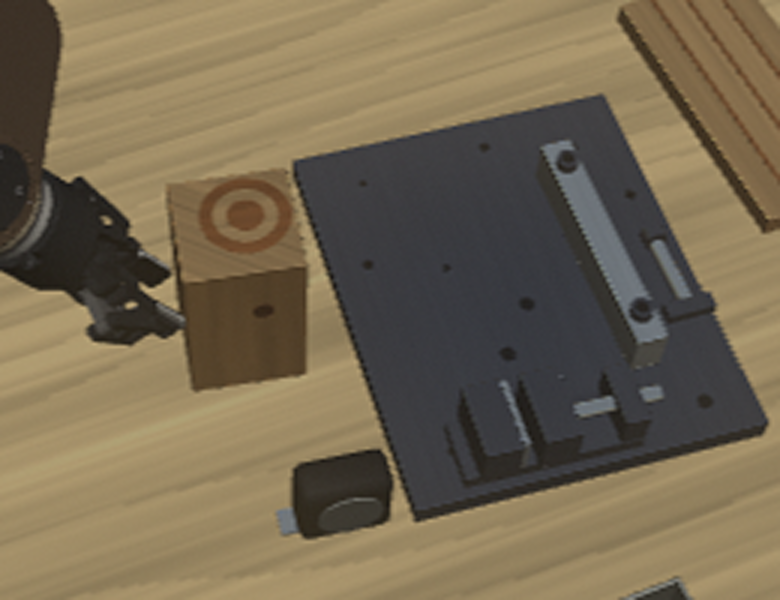

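The post is in contact (2.5 N) and has begun to slide upright, with a gap to the plate edge still showing.

Emit:
drive_tool(moves=[[[0,0,0],[0.0021,0,0.0014],0.04],[[0,0,0],[0.0021,0,0.0014],0.04],[[0,0,0],[0.0021,0,0.0014],0.04],[[0,0,0],[0.0021,0,0.0014],0.04],[[0,0,0],[0.0021,0,0.0014],0.04]])

```text
time: 7.08
eef_pos: [0.5119, -0.086, 0.0614]
tcp_rot: [0.711, 0.638, 0.22, -0.197]
contact_force: [1.7, -2.5, -0.5]
opening: 0.468
finger_force: 1.0
```

Emit:
drive_tool(moves=[[[0,0,0],[0.001,0,0.0007],0.04],[[0,0,0],[0.001,0,0.0007],0.04],[[0,0,0],[0.001,0,0.0007],0.04],[[0,0,0],[0.001,0,0.0007],0.04]])

```text
time: 7.58
eef_pos: [0.5123, -0.0814, 0.0614]
tcp_rot: [0.711, 0.638, 0.22, -0.197]
contact_force: [1.3, -2.0, 0.2]
opening: 0.468
finger_force: 1.2
```

Run:
```python
from h import *
import cv2
from plant import ctrl
where()
```

```text
t 7.575 x'y'z [-0.2498  0.0227  0.0614] yaw 1.4627 tilt 0.6 F [ 1.29 -2.01  0.16]
```

Creeping on in short calls at 10 mm/s.

Emit:
drive_tool(moves=[[[0,0,0],[0.001,0,0.0007],0.04],[[0,0,0],[0.001,0,0.0007],0.04],[[0,0,0],[0.001,0,0.0007],0.04]])

```text
time: 7.95
eef_pos: [0.5127, -0.0777, 0.0613]
tcp_rot: [0.711, 0.638, 0.22, -0.197]
contact_force: [-0.8, -2.4, 1.1]
opening: 0.467
finger_force: 1.3
```

Emit:
drive_tool(moves=[[[0,0,0],[0.001,0,0.0007],0.04],[[0,0,0],[0.001,0,0.0007],0.04]])

```text
time: 8.2
eef_pos: [0.513, -0.0752, 0.0613]
tcp_rot: [0.711, 0.638, 0.22, -0.197]
contact_force: [-0.3, -2.4, 0.5]
opening: 0.464
finger_force: 1.3
```

Run:
```python
from h import *
import cv2
from plant import ctrl
where()
c=ctrl.read_camera("scene"); cv2.imwrite("pics/s3.png",cv2.resize(c["image"][190:300,260:380,::-1],None,fx=5,fy=5,interpolation=cv2.INTER_CUBIC))
```

```text
t 8.2 x'y'z [-0.2436  0.0227  0.0613] yaw 1.4627 tilt 0.6 F [-0.25 -2.38  0.51]
```

View pics/s3.png

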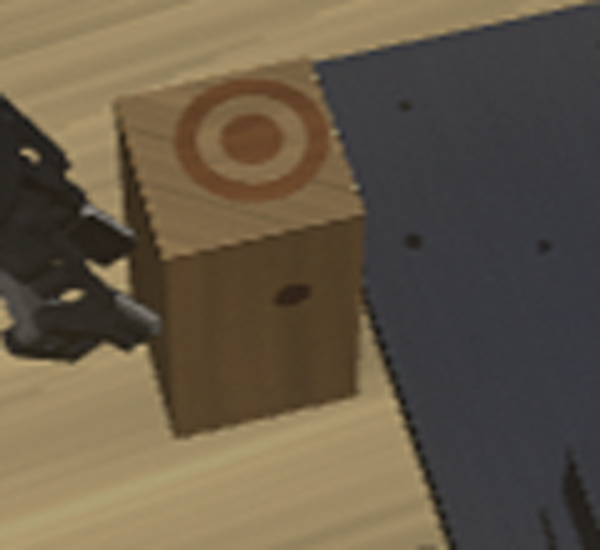

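The post is now square to the plate edge and upright. Its foot corner at (357,393) is still about 10–15 mm from the edge, which is near x=395 in that row. I keep creeping.

Emit:
drive_tool(moves=[[[0,0,0],[0.001,0,0.0007],0.04],[[0,0,0],[0.001,0,0.0007],0.04],[[0,0,0],[0.001,0,0.0007],0.04],[[0,0,0],[0.001,0,0.0007],0.04]])

```text
time: 8.75
eef_pos: [0.5136, -0.0704, 0.0613]
tcp_rot: [0.711, 0.638, 0.22, -0.197]
contact_force: [-1.2, -2.2, 1.7]
opening: 0.465
finger_force: 1.4
```

Emit:
drive_tool(moves=[[[0,0,0],[0.001,0,0.0007],0.04],[[0,0,0],[0.001,0,0.0007],0.04],[[0,0,0],[0.001,0,0.0007],0.04]])

```text
time: 9.12
eef_pos: [0.514, -0.0668, 0.0612]
tcp_rot: [0.711, 0.638, 0.22, -0.197]
contact_force: [-0.2, -3.0, 1.0]
opening: 0.468
finger_force: 1.4
```

Emit:
drive_tool(moves=[[[0,0,0],[0.001,0,0.0007],0.04],[[0,0,0],[0.001,0,0.0007],0.04]])

```text
time: 9.38
eef_pos: [0.5143, -0.0643, 0.0612]
tcp_rot: [0.711, 0.638, 0.22, -0.197]
contact_force: [-0.4, -1.5, 0.8]
opening: 0.469
finger_force: 1.4
```

Emit:
drive_tool(moves=[[[0,0,0],[0.001,0,0.0007],0.04]])

```text
time: 9.5
eef_pos: [0.5144, -0.0631, 0.0612]
tcp_rot: [0.711, 0.638, 0.22, -0.197]
contact_force: [-0.9, -3.2, 0.8]
opening: 0.467
finger_force: 1.4
```

Emit:
drive_tool(moves=[[[0,0,0],[0.001,0,0.0007],0.04],[[0,0,0],[0.0008,0,0.0006],0.04]])

```text
time: 9.75
eef_pos: [0.5146, -0.0609, 0.0611]
tcp_rot: [0.711, 0.638, 0.22, -0.197]
contact_force: [0.1, -3.1, 0.2]
opening: 0.467
finger_force: 1.4
```

Emit:
drive_tool(moves=[[[0,0,0],[0.0008,0,0.0006],0.04]])

```text
time: 9.88
eef_pos: [0.5147, -0.0599, 0.0611]
tcp_rot: [0.711, 0.638, 0.22, -0.197]
contact_force: [0.7, -2.5, 2.0]
opening: 0.468
finger_force: 1.4
```

Emit:
drive_tool(moves=[[[0,0,0],[0.0008,0,0.0006],0.04]])

```text
time: 10.0
eef_pos: [0.5148, -0.0589, 0.061]
tcp_rot: [0.711, 0.638, 0.22, -0.197]
contact_force: [-0.5, -4.1, 1.4]
opening: 0.47
finger_force: 1.8
```

Emit:
drive_tool(moves=[[[0,0,0],[0.0008,0,0.0006],0.04]])

```text
time: 10.12
eef_pos: [0.5149, -0.0588, 0.061]
tcp_rot: [0.711, 0.639, 0.22, -0.196]
contact_force: [-2.5, -7.0, 3.7]
opening: 0.472
finger_force: 3.8
```

Run:
```python
from h import *
import cv2
from plant import ctrl
where()
c=ctrl.read_camera("scene"); cv2.imwrite("pics/s4.png",cv2.resize(c["image"][190:300,260:380,::-1],None,fx=5,fy=5,interpolation=cv2.INTER_CUBIC))
```

```text
t 10.125 x'y'z [-0.2271  0.0226  0.061 ] yaw 1.4632 tilt 0.598 F [-2.52 -6.95  3.67]
```

View pics/s4.png

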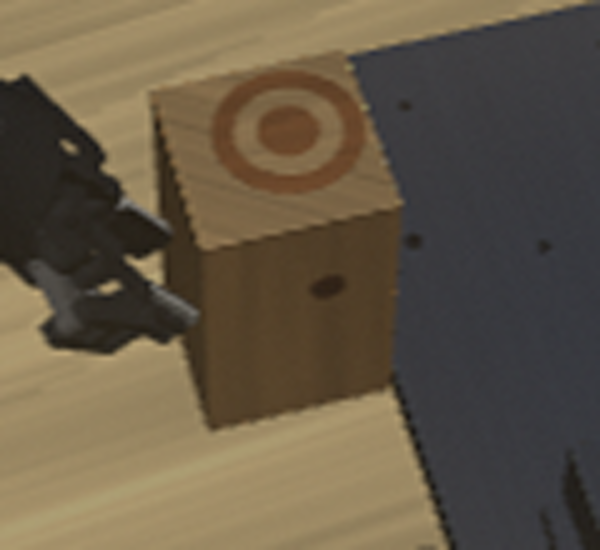

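The foot is now against the plate edge: its corner at (393,383) meets the edge, and the force rises sharply to 7 N. I back off, raise the tool, then push high.

Emit:
drive_tool(moves=[[[0,0,0],[-0.0041,0,-0.0028],0.04],[[0,0,0],[-0.0041,0,-0.0028],0.04],[[0,0,0],[0.0238,0,-0.0347],0.04],[[0,0,0],[0.0238,0,-0.0347],0.04],[[0,0,0],[0,0,0],0.04]])

```text
time: 10.8
eef_pos: [0.5157, -0.0688, 0.1485]
tcp_rot: [0.711, 0.639, 0.222, -0.194]
contact_force: [0.5, 1.1, -0.4]
opening: 0.468
finger_force: 0.0
```

Emit:
drive_tool(moves=[[[0,0,0],[0.0021,0,0.0014],0.04],[[0,0,0],[0.0021,0,0.0014],0.04],[[0,0,0],[0.0021,0,0.0014],0.04],[[0,0,0],[0.0021,0,0.0014],0.04]])

```text
time: 11.3
eef_pos: [0.5145, -0.0573, 0.1446]
tcp_rot: [0.711, 0.638, 0.22, -0.198]
contact_force: [-0.3, -0.3, -0.3]
opening: 0.468
finger_force: 0.0
```

Emit:
drive_tool(moves=[[[0,0,0],[0.0021,0,0.0014],0.04],[[0,0,0],[0.0021,0,0.0014],0.04]])

```text
time: 11.55
eef_pos: [0.5154, -0.0525, 0.1453]
tcp_rot: [0.711, 0.638, 0.22, -0.197]
contact_force: [-0.1, -0.2, -0.4]
opening: 0.468
finger_force: 0.0
```

Emit:
drive_tool(moves=[[[0,0,0],[0.0021,0,0.0014],0.04],[[0,0,0],[0.0021,0,0.0014],0.04]])

```text
time: 11.8
eef_pos: [0.516, -0.0475, 0.1454]
tcp_rot: [0.711, 0.638, 0.22, -0.197]
contact_force: [0.3, 0.0, 1.2]
opening: 0.467
finger_force: 0.0
```

No contact where I expected it, so I take a look.

Run:
```python
from h import *
import cv2
from plant import ctrl
where()
c=ctrl.read_camera("scene"); a=cv2.resize(c["image"][170:290,250:370,::-1],(400,400),interpolation=cv2.INTER_CUBIC)
c=ctrl.read_camera("wrist"); b=cv2.resize(c["image"][:,:,::-1],(400,300)); b=cv2.copyMakeBorder(b,0,100,0,0,0)
cv2.imwrite("pics/s5.png",np.hstack([a,b]))
```

```text
t 11.8 x'y'z [-0.2158  0.0227  0.1454] yaw 1.4625 tilt 0.6 F [0.32 0.   1.16]
```

View pics/s5.png

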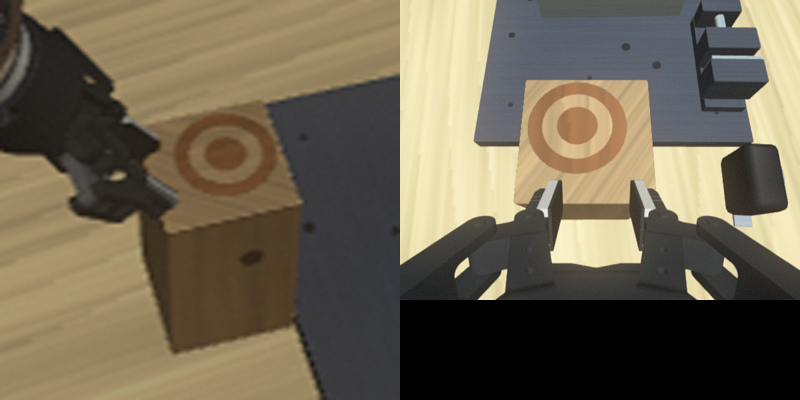

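The fingertips passed just above the post's top; the finger tip at (178,205) in the left panel lies over the top face. The post is untouched. I back off, lower 23 mm and push again.

Emit:
drive_tool(moves=[[[0,0,0],[-0.0103,0,-0.007],0.04],[[0,0,0],[-0.0103,0,-0.007],0.04],[[0,0,0],[-0.013,0,0.019],0.04],[[0,0,0],[0,0,0],0.04]])

```text
time: 12.4
eef_pos: [0.5121, -0.0728, 0.1208]
tcp_rot: [0.711, 0.637, 0.22, -0.198]
contact_force: [-0.2, -0.3, 0.4]
opening: 0.469
finger_force: 0.0
```

Emit:
drive_tool(moves=[[[0,0,0],[0.0021,0,0.0014],0.04],[[0,0,0],[0.0021,0,0.0014],0.04],[[0,0,0],[0.0021,0,0.0014],0.04],[[0,0,0],[0.0021,0,0.0014],0.04]])

```text
time: 12.9
eef_pos: [0.5145, -0.0622, 0.1227]
tcp_rot: [0.711, 0.638, 0.22, -0.197]
contact_force: [0.5, 0.0, 0.6]
opening: 0.468
finger_force: 0.0
```

Emit:
drive_tool(moves=[[[0,0,0],[0.0021,0,0.0014],0.04],[[0,0,0],[0.0021,0,0.0014],0.04]])

```text
time: 13.15
eef_pos: [0.5151, -0.0579, 0.1226]
tcp_rot: [0.711, 0.638, 0.22, -0.196]
contact_force: [-1.7, -4.0, 1.2]
opening: 0.471
finger_force: 1.9
```

Emit:
drive_tool(moves=[[[0,0,0],[0.0021,0,0.0014],0.04],[[0,0,0],[0.0021,0,0.0014],0.04]])

```text
time: 13.4
eef_pos: [0.516, -0.0529, 0.123]
tcp_rot: [0.711, 0.638, 0.221, -0.196]
contact_force: [-0.5, -4.0, 2.7]
opening: 0.469
finger_force: 2.0
```

Contact at about 4 N, and it is tipping. I continue forward, rising slightly.

Emit:
drive_tool(moves=[[[0,0,0],[0.0033,0,0.0018],0.04],[[0,0,0],[0.0033,0,0.0018],0.04],[[0,0,0],[0.0033,0,0.0018],0.04],[[0,0,0],[0.0033,0,0.0018],0.04],[[0,0,0],[0.0033,0,0.0018],0.04]])

```text
time: 14.02
eef_pos: [0.5174, -0.0334, 0.1244]
tcp_rot: [0.711, 0.638, 0.22, -0.197]
contact_force: [-0.9, -2.7, 2.4]
opening: 0.468
finger_force: 1.7
```

Emit:
drive_tool(moves=[[[0,0,0],[0.0033,0,0.0018],0.04],[[0,0,0],[0.0033,0,0.0018],0.04],[[0,0,0],[0.0033,0,0.0018],0.04],[[0,0,0],[0.0033,0,0.0018],0.04],[[0,0,0],[0.0033,0,0.0018],0.04]])

```text
time: 14.65
eef_pos: [0.5194, -0.0147, 0.1262]
tcp_rot: [0.711, 0.638, 0.22, -0.197]
contact_force: [-0.5, -2.2, 1.6]
opening: 0.47
finger_force: 1.2
```

Run:
```python
from h import *
import cv2
from plant import ctrl
where()
c=ctrl.read_camera("scene"); cv2.imwrite("pics/s6.png",cv2.resize(c["image"][150:310,240:460,::-1],None,fx=3,fy=3,interpolation=cv2.INTER_CUBIC))
```

```text
t 14.65 x'y'z [-0.1828  0.0229  0.1262] yaw 1.4626 tilt 0.6 F [-0.49 -2.16  1.58]
```

View pics/s6.png

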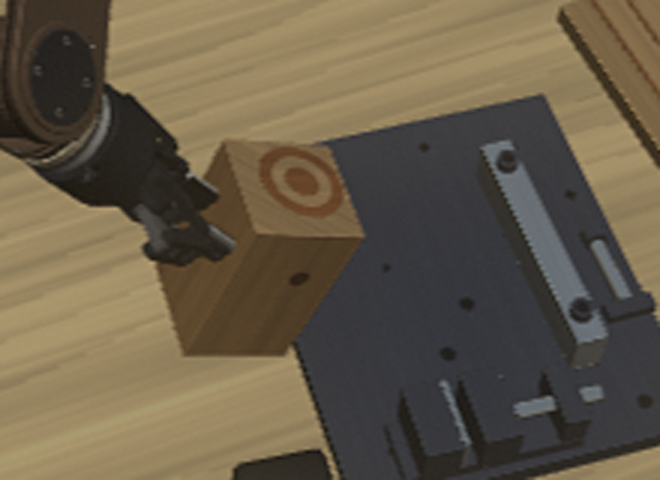

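The post is tipping cleanly over the edge at about 25–30°, with the fingers on its rear face. That was the tenth and last picture, so from here I rely on numbers only.

Emit:
drive_tool(moves=[[[0,0,0],[0.0037,0,0.0015],0.04],[[0,0,0],[0.0037,0,0.0015],0.04],[[0,0,0],[0.0037,0,0.0015],0.04],[[0,0,0],[0.0037,0,0.0015],0.04]])

```text
time: 15.2
eef_pos: [0.521, 0.0008, 0.1296]
tcp_rot: [0.711, 0.638, 0.22, -0.197]
contact_force: [0.4, 0.9, 1.0]
opening: 0.468
finger_force: 0.5
```

Emit:
drive_tool(moves=[[[0,0,0],[0.0037,0,0.0015],0.04],[[0,0,0],[0.0037,0,0.0015],0.04],[[0,0,0],[0.0037,0,0.0015],0.04]])

```text
time: 15.58
eef_pos: [0.5222, 0.0124, 0.1321]
tcp_rot: [0.711, 0.638, 0.22, -0.197]
contact_force: [0.2, -0.4, -0.5]
opening: 0.472
finger_force: 0.1
```

Emit:
drive_tool(moves=[[[0,0,0],[0.0037,0,0.0015],0.04],[[0,0,0],[0.0037,0,0.0015],0.04],[[0,0,0],[0.0037,0,0.0015],0.04]])

```text
time: 15.95
eef_pos: [0.5237, 0.0239, 0.1348]
tcp_rot: [0.711, 0.638, 0.22, -0.197]
contact_force: [0.1, 0.8, -1.2]
opening: 0.468
finger_force: 0.0
```

Emit:
drive_tool(moves=[[[0,0,0],[0.017,0,-0.0248],0.04],[[0,0,0],[0.017,0,-0.0248],0.04],[[0,0,0],[-0.0454,0,-0.031],0.04],[[0,0,0],[-0.0454,0,-0.031],0.04],[[0,0,0],[-0.0182,0,-0.0125],0.04]])

```text
time: 16.58
eef_pos: [0.5094, -0.1099, 0.1951]
tcp_rot: [0.712, 0.637, 0.221, -0.196]
contact_force: [0.4, 0.8, 0.2]
opening: 0.468
finger_force: 0.0
```

```bash
cat >> h.py <<'E'
def warp(c,z,x0=-.26,x1=.14,y0=-.17,y1=.17,s=2000):
    import cv2
    R=np.array(c["R"]);t=np.array(c["t"]);K=np.array([[c["fx"],0,c["cx"]],[0,c["fy"],c["cy"]],[0,0,1]])
    # col=(x'-x0)*s,row=(y1-y')*s
    o=C+x0*PX+y1*PY
    A=np.array([[PX[0]/s,-PY[0]/s,o[0]],[PX[1]/s,-PY[1]/s,o[1]],[0,0,z],[0,0,1]])
    H=K@np.c_[R,t]@A
    return cv2.warpPerspective(c["image"],H,(int((x1-x0)*s),int((y1-y0)*s)),flags=cv2.INTER_LINEAR|cv2.WARP_INVERSE_MAP)
E
cat > meas.py <<'E'
from h import *
import cv2
from plant import ctrl
where()
for n in("top","scene"):
    w=warp(ctrl.read_camera(n),.11)
    hsv=cv2.cvtColor(w,cv2.COLOR_RGB2HSV)
    m=((hsv[...,1]>60)&(hsv[...,2]>45)&(hsv[...,0]<30)).astype(np.uint8)
    m[:,:int((.26-.10)*2000)]=0   # keep x'>-0.10, clear of bench
    m=cv2.morphologyEx(m,cv2.MORPH_OPEN,np.ones((9,9),np.uint8))
    k,l,st,ce=cv2.connectedComponentsWithStats(m)
    for i in range(1,k):
        if st[i,4]<3000:continue
        mm=l==i;f=lambda v:v/2000
        cols=np.where(mm.any(0))[0]
        print(n,"area",st[i,4],"x'",f(cols.min())-.26,f(cols.max())-.26,"y'",.17-f(st[i,1]+st[i,3]),.17-f(st[i,1]))
        for x in(-.09,-.07,-.05,-.03,-.02,-.01):
            r=np.where(mm[:,int((x+.26)*2000)])[0]
            if len(r):print("   x",x,"y'",.17-f(r.max()),.17-f(r.min()))
        for y in np.linspace(.17-f(st[i,1]+st[i,3])+.01,.17-f(st[i,1])-.01,6):
            r=np.where(mm[int((.17-y)*2000)])[0]
            if len(r):print("   y %.3f xmax %.4f"%(y,f(r.max())-.26))
E
python3 meas.py
```

```text
t 16.575 x'y'z [-0.2784  0.0225  0.1951] yaw 1.4601 tilt 0.6 F [0.41 0.8  0.17]
top area 51005 x' -0.1 0.1395 y' -0.17 0.17
   x -0.09 y' -0.1695 0.17
   x -0.07 y' -0.1695 0.17
   x -0.05 y' -0.1695 0.17
   x -0.03 y' -0.1695 0.17
   x -0.02 y' -0.1695 0.17
   x -0.01 y' -0.1695 0.17
   y -0.160 xmax 0.1395
   y -0.096 xmax 0.1395
   y -0.032 xmax 0.1395
   y 0.032 xmax 0.1395
   y 0.096 xmax 0.1395
   y 0.160 xmax 0.1395
top area 19373 x' -0.1 -0.047500000000000014 y' -0.017499999999999988 0.07550000000000001
   x -0.09 y' -0.016999999999999987 0.07500000000000001
   x -0.07 y' -0.016499999999999987 0.07450000000000001
   x -0.05 y' -0.015999999999999986 0.07350000000000001
   y -0.007 xmax -0.0475
   y 0.007 xmax -0.0480
   y 0.022 xmax -0.0480
   y 0.036 xmax -0.0480
   y 0.051 xmax -0.0480
   y 0.066 xmax -0.0480
scene area 112118 x' -0.1 0.1395 y' -0.17 0.17
   x -0.09 y' 0.1 0.17
   x -0.07 y' 0.1 0.17
   x -0.05 y' 0.1005 0.17
   x -0.03 y' 0.1005 0.17
   x -0.02 y' 0.1005 0.17
   x -0.01 y' 0.1 0.17
   y -0.160 xmax 0.1395
   y -0.096 xmax 0.1395
   y -0.032 xmax 0.1395
   y 0.032 xmax 0.1395
   y 0.096 xmax 0.1395
   y 0.160 xmax 0.1395
scene area 26583 x' -0.1 -0.048500000000000015 y' -0.06999999999999998 0.07350000000000001
   x -0.09 y' -0.06949999999999998 0.07350000000000001
   x -0.07 y' -0.057999999999999996 0.07300000000000001
   x -0.05 y' -0.017499999999999988 0.07250000000000001
   y -0.060 xmax -0.0710
   y -0.035 xmax -0.0590
   y -0.011 xmax -0.0490
   y 0.014 xmax -0.0490
   y 0.039 xmax -0.0490
   y 0.064 xmax -0.0490
```

The post lies flat on the plate: its end is at x'=-0.048, it is centred at y'=0.029, and its yaw is nearly square. The fence face is about 99 mm ahead. I check the finger height from the wrist view and plan the descent behind the foot.

Run:
```python
from h import *
from plant import ctrl
c=ctrl.read_camera("wrist");p,R,s=cur()
Rc=np.array(c["R"]);t=np.array(c["t"])
ux=(368-256)/c["fx"];d=.04/ux
for u in(256,312,368):
    X=Rc.T@(np.array([(u-c["cx"])/c["fx"],(293-c["cy"])/c["fy"],1])*d-t)
    print("tool frame",np.round(R.inv().apply(X-p),4),"world rel",np.round(X-p,4))
print(np.round(plan(-.24,.029,.045,.6,5,1.490),3).tolist())
```

```text
tool frame [ 0.009  -0.0202 -0.0205] world rel [-0.0206 -0.0019  0.022 ]
tool frame [ 0.009  -0.0002 -0.0206] world rel [-0.0007 -0.0041  0.0221]
tool frame [ 0.009   0.0198 -0.0206] world rel [ 0.0192 -0.0064  0.0221]
turn [ 0.0034 -0.0002 -0.0047] shift [-0.01089 -0.00119  0.02884] n 5
[[0.509, -0.1, 0.165], [0.509, -0.093, 0.135], [0.508, -0.086, 0.105], [0.508, -0.078, 0.075], [0.507, -0.071, 0.045]]
```

The pad tips at this opening sit about 20 mm higher than assumed. I shut the fingers so that they stand clear ahead of the gripper body, and go lower.

Emit:
drive_tool(grip_force=20, moves=[[[0.0034,0,-0.0047],[-0.0118,-0.0012,0.0268],0],[[0.0034,0,-0.0047],[-0.0118,-0.0012,0.0268],0],[[0.0034,0,-0.0047],[-0.0118,-0.0012,0.0268],0],[[0.0034,0,-0.0047],[-0.0118,-0.0012,0.0268],0],[[0.0034,0,-0.0047],[-0.0118,-0.0012,0.0268],0]])

```text
time: 17.35
eef_pos: [0.506, -0.0781, 0.0501]
tcp_rot: [0.701, 0.649, 0.217, -0.201]
contact_force: [0.7, 0.2, -0.0]
opening: -0.001
finger_force: 0.0
```

Run:
```python
from h import *
where();print(cur()[2]["opening"],cur()[2]["finger_force"])
plan(-.24,.029,.055,.6,2,1.490)
```

```text
t 17.35 x'y'z [-0.2472  0.0293  0.0501] yaw 1.4936 tilt 0.6 F [ 0.66  0.2  -0.02]
-0.0006242392947290304 0.0
turn [-0.0008 -0.0003  0.0016] shift [4.35e-03 2.70e-04 2.00e-05] n 2
```

Emit:
drive_tool(moves=[[[0,0,0.003],[0.0023,0,0.0009],0],[[0,0,0],[0.0023,0,0.001],0],[[0,0,0],[0.0023,0,0.001],0],[[0,0,0],[0.0021,0,0.0014],0],[[0,0,0],[0.0021,0,0.0014],0]])

```text
time: 17.98
eef_pos: [0.5075, -0.068, 0.0531]
tcp_rot: [0.703, 0.647, 0.217, -0.2]
contact_force: [0.0, 0.8, -0.1]
opening: -0.0
finger_force: 0.0
```

Emit:
drive_tool(moves=[[[0,0,0],[0.0021,0,0.0014],0],[[0,0,0],[0.0021,0,0.0014],0],[[0,0,0],[0.0021,0,0.0014],0],[[0,0,0],[0.0021,0,0.0014],0],[[0,0,0],[0.0021,0,0.0014],0]])

```text
time: 18.6
eef_pos: [0.5082, -0.0551, 0.0526]
tcp_rot: [0.703, 0.647, 0.217, -0.201]
contact_force: [0.2, -0.3, 0.2]
opening: 0.003
finger_force: 0.0
```

Emit:
drive_tool(moves=[[[0,0,0],[0.0021,0,0.0014],0],[[0,0,0],[0.0021,0,0.0014],0],[[0,0,0],[0.0021,0,0.0014],0],[[0,0,0],[0.0021,0,0.0014],0],[[0,0,0],[0.0021,0,0.0014],0]])

```text
time: 19.23
eef_pos: [0.5092, -0.0426, 0.0528]
tcp_rot: [0.703, 0.647, 0.217, -0.201]
contact_force: [-0.4, 0.0, -0.4]
opening: -0.004
finger_force: 0.0
```

```bash
sed -i 's/if st\[i,4\]<3000/if st[i,4]<3000 or st[i,3]>320/' meas.py; python3 meas.py
```

```text
t 19.225 x'y'z [-0.2116  0.03    0.0528] yaw 1.489 tilt 0.6 F [-0.45  0.05 -0.41]
top area 19381 x' -0.1 -0.047500000000000014 y' -0.017499999999999988 0.07550000000000001
   x -0.09 y' -0.016999999999999987 0.07500000000000001
   x -0.07 y' -0.016499999999999987 0.07500000000000001
   x -0.05 y' -0.015999999999999986 0.07350000000000001
   y -0.007 xmax -0.0480
   y 0.007 xmax -0.0480
   y 0.022 xmax -0.0480
   y 0.036 xmax -0.0480
   y 0.051 xmax -0.0480
   y 0.066 xmax -0.0480
scene area 26580 x' -0.1 -0.048500000000000015 y' -0.06999999999999998 0.07350000000000001
   x -0.09 y' -0.06949999999999998 0.07350000000000001
   x -0.07 y' -0.058499999999999996 0.07350000000000001
   x -0.05 y' -0.017499999999999988 0.07250000000000001
   y -0.060 xmax -0.0710
   y -0.035 xmax -0.0590
   y -0.011 xmax -0.0490
   y 0.014 xmax -0.0490
   y 0.039 xmax -0.0490
   y 0.064 xmax -0.0495
```

Emit:
drive_tool(moves=[[[0,0,0],[0.0021,0,0.0014],0],[[0,0,0],[0.0021,0,0.0014],0],[[0,0,0],[0.0021,0,0.0014],0],[[0,0,0],[0.0021,0,0.0014],0]])

```text
time: 19.82
eef_pos: [0.51, -0.0325, 0.053]
tcp_rot: [0.703, 0.647, 0.217, -0.201]
contact_force: [1.5, 0.4, -0.0]
opening: 0.002
finger_force: 0.0
```

Emit:
drive_tool(moves=[[[0,0,0],[0.0021,0,0.0014],0],[[0,0,0],[0.0021,0,0.0014],0],[[0,0,0],[0.0021,0,0.0014],0],[[0,0,0],[0.0021,0,0.0014],0]])

```text
time: 20.32
eef_pos: [0.5109, -0.0228, 0.053]
tcp_rot: [0.703, 0.647, 0.217, -0.2]
contact_force: [-0.8, -2.3, -1.0]
opening: 0.002
finger_force: 1.1
```

Contact at the foot, 2.3 N. I push it along the plate at about 30 mm/s.

Emit:
drive_tool(moves=[[[0,0,0],[0.0033,0,0.0023],0],[[0,0,0],[0.0033,0,0.0023],0],[[0,0,0],[0.0033,0,0.0023],0],[[0,0,0],[0.0033,0,0.0023],0],[[0,0,0],[0.0033,0,0.0023],0]])

```text
time: 20.95
eef_pos: [0.5126, -0.0023, 0.053]
tcp_rot: [0.703, 0.647, 0.217, -0.201]
contact_force: [-0.7, -2.7, 1.2]
opening: -0.0
finger_force: 1.2
```

```bash
sed -i 's/^where()/where();print("tau",np.round(cur()[2]["wrist_torque"],3),"q",np.round(cur()[2]["qpos"],2))/' meas.py; python3 meas.py | grep -v "y'.*0.5\|  x "
```

```text
t 20.95 x'y'z [-0.1711  0.031   0.053 ] yaw 1.4891 tilt 0.6 F [-0.72 -2.71  1.24]
tau [-0.575  0.018  0.003] q [-0.49  0.24  2.07  0.6   1.17 -0.74]
top area 29210 x' -0.1 -0.02100000000000002 y' -0.016499999999999987 0.07650000000000001
   y -0.006 xmax -0.0210
   y 0.008 xmax -0.0210
   y 0.023 xmax -0.0215
   y 0.037 xmax -0.0215
   y 0.052 xmax -0.0215
   y 0.067 xmax -0.0215
scene area 41848 x' -0.1 -0.02150000000000002 y' -0.06949999999999998 0.07450000000000001
   y -0.059 xmax -0.0455
   y -0.035 xmax -0.0330
   y -0.010 xmax -0.0215
   y 0.015 xmax -0.0215
   y 0.040 xmax -0.0220
   y 0.065 xmax -0.0215
```

Emit:
drive_tool(moves=[[[0,0,0],[0.0027,0,0.0031],0],[[0,0,0],[0.0027,0,0.0031],0],[[0,0,0],[0.0027,0,0.0031],0],[[0,0,0],[0.0027,0,0.0031],0],[[0,0,0],[0.0027,0,0.0031],0]])

```text
time: 21.68
eef_pos: [0.5141, 0.0176, 0.0476]
tcp_rot: [0.703, 0.647, 0.217, -0.201]
contact_force: [-0.5, -3.1, 1.9]
opening: -0.001
finger_force: 1.4
```

Emit:
drive_tool(moves=[[[0,0,0],[0.0033,0,0.0023],0],[[0,0,0],[0.0033,0,0.0023],0],[[0,0,0],[0.0033,0,0.0023],0],[[0,0,0],[0.0033,0,0.0023],0],[[0,0,0],[0.0033,0,0.0023],0]])

```text
time: 22.3
eef_pos: [0.5157, 0.0376, 0.0475]
tcp_rot: [0.703, 0.647, 0.217, -0.201]
contact_force: [-0.4, -2.3, -0.1]
opening: -0.003
finger_force: 1.3
```

Emit:
drive_tool(moves=[[[0,0,0],[0.0021,0,0.0014],0],[[0,0,0],[0.0021,0,0.0014],0],[[0,0,0],[0.0021,0,0.0014],0],[[0,0,0],[0.0021,0,0.0014],0]])

```text
time: 22.8
eef_pos: [0.5165, 0.0476, 0.0476]
tcp_rot: [0.703, 0.647, 0.217, -0.201]
contact_force: [-0.4, -1.9, 0.4]
opening: 0.001
finger_force: 1.1
```

```bash
python3 meas.py | grep -v "y'.*0.5\|  x "
```

```text
t 22.8 x'y'z [-0.1212  0.0325  0.0476] yaw 1.489 tilt 0.6 F [-0.41 -1.92  0.42]
tau [-0.513  0.038 -0.006] q [-0.39  0.23  2.09  0.64  1.12 -0.69]
   y -0.005 xmax 0.0285
   y 0.009 xmax 0.0290
   y 0.024 xmax 0.0285
   y 0.039 xmax 0.0280
   y 0.053 xmax 0.0285
   y 0.068 xmax 0.0280
scene area 70529 x' -0.1 0.02999999999999997 y' -0.06799999999999998 0.07700000000000001
   y -0.058 xmax 0.0005
   y -0.033 xmax 0.0160
   y -0.008 xmax 0.0300
   y 0.017 xmax 0.0295
   y 0.042 xmax 0.0300
   y 0.067 xmax 0.0280
```

About 22 mm remain, so I creep at 10 mm/s.

Emit:
drive_tool(moves=[[[0,0,0],[0.001,0,0.0007],0],[[0,0,0],[0.001,0,0.0007],0],[[0,0,0],[0.001,0,0.0007],0],[[0,0,0],[0.001,0,0.0007],0],[[0,0,0],[0.001,0,0.0007],0]])

```text
time: 23.52
eef_pos: [0.5171, 0.0535, 0.0476]
tcp_rot: [0.703, 0.647, 0.217, -0.201]
contact_force: [-0.5, -2.8, -0.5]
opening: -0.001
finger_force: 1.1
```

Emit:
drive_tool(moves=[[[0,0,0],[0.001,0,0.0007],0],[[0,0,0],[0.001,0,0.0007],0],[[0,0,0],[0.001,0,0.0007],0],[[0,0,0],[0.001,0,0.0007],0],[[0,0,0],[0.001,0,0.0007],0]])

```text
time: 24.15
eef_pos: [0.5176, 0.0596, 0.0476]
tcp_rot: [0.703, 0.647, 0.217, -0.201]
contact_force: [-0.2, -2.2, 0.7]
opening: -0.001
finger_force: 1.2
```

Emit:
drive_tool(moves=[[[0,0,0],[0.001,0,0.0007],0],[[0,0,0],[0.001,0,0.0007],0],[[0,0,0],[0.001,0,0.0007],0]])

```text
time: 24.52
eef_pos: [0.5179, 0.0633, 0.0475]
tcp_rot: [0.703, 0.647, 0.217, -0.201]
contact_force: [-0.4, -2.3, 0.2]
opening: 0.004
finger_force: 1.2
```

Emit:
drive_tool(moves=[[[0,0,0],[0.001,0,0.0007],0]])

```text
time: 24.65
eef_pos: [0.518, 0.0645, 0.0475]
tcp_rot: [0.703, 0.647, 0.217, -0.201]
contact_force: [0.1, -2.5, 0.6]
opening: 0.002
finger_force: 1.3
```

Emit:
drive_tool(moves=[[[0,0,0],[0.001,0,0.0007],0],[[0,0,0],[0.001,0,0.0007],0]])

```text
time: 24.9
eef_pos: [0.5183, 0.0669, 0.0475]
tcp_rot: [0.703, 0.647, 0.217, -0.201]
contact_force: [0.2, -2.7, 0.6]
opening: 0.0
finger_force: 1.3
```

Emit:
drive_tool(moves=[[[0,0,0],[0.001,0,0.0007],0]])

```text
time: 25.02
eef_pos: [0.5184, 0.0681, 0.0475]
tcp_rot: [0.703, 0.647, 0.217, -0.201]
contact_force: [-0.2, -1.5, 0.7]
opening: 0.004
finger_force: 1.3
```

Emit:
drive_tool(moves=[[[0,0,0],[0.0008,0,0.0006],0]])

```text
time: 25.15
eef_pos: [0.5184, 0.0691, 0.0475]
tcp_rot: [0.703, 0.647, 0.217, -0.201]
contact_force: [0.0, -2.4, 1.5]
opening: -0.002
finger_force: 1.4
```

Emit:
drive_tool(moves=[[[0,0,0],[0.0008,0,0.0006],0]])

```text
time: 25.28
eef_pos: [0.5186, 0.0701, 0.0475]
tcp_rot: [0.703, 0.647, 0.217, -0.2]
contact_force: [0.3, -2.5, 1.4]
opening: -0.001
finger_force: 1.4
```

Emit:
drive_tool(moves=[[[0,0,0],[0.0008,0,0.0006],0]])

```text
time: 25.4
eef_pos: [0.5186, 0.0711, 0.0474]
tcp_rot: [0.703, 0.647, 0.217, -0.201]
contact_force: [-0.7, -2.7, 1.7]
opening: 0.003
finger_force: 1.4
```

Emit:
drive_tool(moves=[[[0,0,0],[0.0008,0,0.0006],0]])

```text
time: 25.52
eef_pos: [0.5187, 0.0721, 0.0473]
tcp_rot: [0.703, 0.647, 0.217, -0.201]
contact_force: [-0.4, -2.7, 0.8]
opening: 0.001
finger_force: 1.4
```

Emit:
drive_tool(moves=[[[0,0,0],[0.0008,0,0.0006],0]])

```text
time: 25.65
eef_pos: [0.5188, 0.0727, 0.0472]
tcp_rot: [0.703, 0.647, 0.217, -0.2]
contact_force: [-1.1, -6.3, 2.9]
opening: 0.001
finger_force: 3.2
```

Emit:
drive_tool(moves=[[[0,0,0],[0.0008,0,0.0006],0]])

```text
time: 25.78
eef_pos: [0.5195, 0.0728, 0.0472]
tcp_rot: [0.703, 0.648, 0.217, -0.199]
contact_force: [0.2, -8.4, 3.0]
opening: -0.001
finger_force: 4.2
```

```bash
python3 meas.py | grep -v "y'.*0.5\|  x "
```

```text
tau [-1.169  0.035 -0.02 ] q [-0.34  0.23  2.1   0.66  1.09 -0.66]
   y -0.005 xmax 0.0530
   y 0.010 xmax 0.0520
   y 0.025 xmax 0.0515
   y 0.040 xmax 0.0515
   y 0.055 xmax 0.0515
   y 0.070 xmax 0.0525
scene area 83616 x' -0.1 0.05299999999999999 y' -0.06799999999999998 0.07750000000000001
   y -0.058 xmax 0.0255
   y -0.033 xmax 0.0380
   y -0.008 xmax 0.0525
   y 0.017 xmax 0.0520
   y 0.042 xmax 0.0525
   y 0.068 xmax 0.0525
```

Home against the fence. I raise the press to about 14.5 N in small steps.

Emit:
drive_tool(moves=[[[0,0,0],[0.0008,0,0.0006],0]])

```text
time: 26.0
eef_pos: [0.5202, 0.073, 0.0473]
tcp_rot: [0.703, 0.648, 0.217, -0.198]
contact_force: [-0.3, -10.9, 2.9]
opening: 0.0
finger_force: 5.4
```

Emit:
drive_tool(moves=[[[0,0,0],[0.0003,0,0.0002],0]])

```text
time: 26.12
eef_pos: [0.5203, 0.073, 0.0473]
tcp_rot: [0.703, 0.648, 0.216, -0.197]
contact_force: [-0.7, -11.4, 2.5]
opening: -0.005
finger_force: 5.6
```

Emit:
drive_tool(moves=[[[0,0,0],[0.0007,0,0.0005],0]])

```text
time: 26.25
eef_pos: [0.5203, 0.073, 0.0472]
tcp_rot: [0.703, 0.648, 0.216, -0.197]
contact_force: [-2.1, -15.9, 4.8]
opening: -0.002
finger_force: 7.9
```

Emit:
drive_tool(moves=[[[0,0,0],[0.0003,0,0.0002],0]])

```text
time: 26.38
eef_pos: [0.5204, 0.0731, 0.0472]
tcp_rot: [0.703, 0.649, 0.216, -0.197]
contact_force: [-3.2, -16.7, 3.8]
opening: -0.001
finger_force: 8.0
```

Emit:
drive_tool(moves=[[[0,0,0],[-0.0003,0,-0.0002],0]])

```text
time: 26.5
eef_pos: [0.5203, 0.073, 0.0472]
tcp_rot: [0.703, 0.648, 0.216, -0.197]
contact_force: [-1.4, -12.4, 3.0]
opening: 0.003
finger_force: 6.4
```

Emit:
drive_tool(moves=[[[0,0,0],[0,0,0],0],[[0,0,0],[0,0,0],0]])

```text
time: 26.75
eef_pos: [0.5203, 0.073, 0.0473]
tcp_rot: [0.703, 0.648, 0.216, -0.197]
contact_force: [-2.3, -13.4, 3.4]
opening: 0.006
finger_force: 6.8
```

Emit:
drive_tool(moves=[[[0,0,0],[0.0001,0,0.0001],0],[[0,0,0],[0,0,0],0],[[0,0,0],[0,0,0],0]])

```text
time: 27.12
eef_pos: [0.5203, 0.073, 0.0472]
tcp_rot: [0.703, 0.648, 0.216, -0.197]
contact_force: [-1.9, -14.6, 3.5]
opening: 0.0
finger_force: 7.1
```

Emit:
drive_tool(moves=[[[0,0,0],[0,0,0],0],[[0,0,0],[0,0,0],0],[[0,0,0],[0,0,0],0],[[0,0,0],[0,0,0],0]])

```text
time: 27.62
eef_pos: [0.5203, 0.073, 0.0472]
tcp_rot: [0.703, 0.648, 0.216, -0.197]
contact_force: [-1.1, -14.5, 4.6]
opening: -0.0
finger_force: 7.1
```

Emit:
drive_tool(moves=[[[0,0,0],[-0.001,0,-0.0007],0],[[0,0,0],[-0.001,0,-0.0007],0],[[0,0,0],[-0.002,0,-0.0014],0],[[0,0,0],[-0.008,0,-0.0056],0],[[0,0,0],[-0.02,0,-0.014],0]])

```text
time: 28.25
eef_pos: [0.5148, 0.0382, 0.0471]
tcp_rot: [0.702, 0.648, 0.217, -0.202]
contact_force: [-0.1, 0.8, -0.4]
opening: 0.005
finger_force: 0.0
```

Emit:
drive_tool(moves=[[[0,0,0],[-0.033,0,-0.0226],0],[[0,0,0],[-0.03,0,-0.02],0],[[0,0,0],[0.02,0,-0.04],0],[[0,0,0],[0.02,0,-0.04],0],[[0,0,0],[0,0,0],0]])

```text
time: 28.88
eef_pos: [0.5107, -0.0521, 0.1393]
tcp_rot: [0.702, 0.648, 0.218, -0.197]
contact_force: [0.6, 0.1, 0.2]
opening: -0.0
finger_force: 0.0
```

```bash
python3 meas.py
python3 - <<'E'
from h import *
from plant import ctrl
import cv2
a=pickle.load(open("top.pkl","rb"))["image"].astype(int);b=ctrl.read_camera("top")["image"].astype(int)
d=(np.abs(a-b).max(2)>25).astype(np.uint8);d=cv2.morphologyEx(d,cv2.MORPH_OPEN,np.ones((3,3),np.uint8))
for s in cv2.connectedComponentsWithStats(d)[2][1:]:print(s)
E
```

```text
t 28.875 x'y'z [-0.2209  0.0275  0.1393] yaw 1.4885 tilt 0.597 F [0.63 0.15 0.19]
tau [-0.325  0.002  0.018] q [-0.57  0.12  2.01  0.54  1.35 -0.7 ]
top area 56362 x' -0.1 0.05299999999999999 y' -0.015999999999999986 0.07950000000000002
   x -0.09 y' -0.015499999999999986 0.07700000000000001
   x -0.07 y' -0.014999999999999986 0.07700000000000001
   x -0.05 y' -0.014499999999999985 0.07700000000000001
   x -0.03 y' -0.013999999999999985 0.07750000000000001
   x -0.02 y' -0.013999999999999985 0.07750000000000001
   x -0.01 y' -0.014999999999999986 0.07850000000000001
   y -0.006 xmax 0.0530
   y 0.009 xmax 0.0525
   y 0.024 xmax 0.0520
   y 0.039 xmax 0.0520
   y 0.054 xmax 0.0515
   y 0.070 xmax 0.0525
scene area 83682 x' -0.1 0.05299999999999999 y' -0.06849999999999998 0.07750000000000001
   x -0.09 y' -0.06749999999999998 0.07450000000000001
   x -0.07 y' -0.06749999999999998 0.07500000000000001
   x -0.05 y' -0.06699999999999998 0.07500000000000001
   x -0.03 y' -0.06699999999999998 0.07600000000000001
   x -0.02 y' -0.06649999999999998 0.07650000000000001
   x -0.01 y' -0.06649999999999998 0.07650000000000001
   y -0.058 xmax 0.0255
   y -0.033 xmax 0.0385
   y -0.008 xmax 0.0525
   y 0.017 xmax 0.0520
   y 0.042 xmax 0.0525
   y 0.068 xmax 0.0525
[  277   227   144   218 13608]
[ 216  230   61   40 2006]
[   0  368   94  112 4358]
[ 170  397  112   83 5385]
[ 274  420   61   49 1397]
[302 465   3   3   9]
[325 467  16  13 147]
[ 29 474   5   3  15]
[281 475   5   5  19]
[287 478   4   2   8]
[292 478   3   2   6]
```

The post is flush on the fence and still in place after release. The only changes in the top view are the post and the arm, and the robot is clear.

```bash
python3 -c "
from plant import ctrl
print(ctrl.sign_off())"
```

```text
the job is handed in; nothing more can be done
None
```

The post was slid upright to the plate edge, tipped over it, pushed home against the fence and pressed at about 14.5 N for 0.9 s (peak 16.7 N), then released and handed in at about 29 s; the last camera check showed it flush and nothing else on the bench moved.

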